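# Changeover kits for two wire bonders

### The job

Make up the changeover kits for the two wire bonders. Blue kit tray: the red wire spool in the spool bay and the green-capped jar in the jar bay; yellow kit tray: the white wire spool in the spool bay, the orange-capped jar in the jar bay, and the brass block pressed fully down over the two studs so that it sits flat on the tray floor. Everything stands upright in its bay, do not let a jar tip over on the way, and leave the spare black spool where it is.

Things in the scene. Friction and masses are not known exactly. Their poses are not given: they have to be found in the camera images.
- tray_blue: Blue tray, fixed, 88 x 232 mm, floor 4 mm thick, walls 4 mm thick, 14 mm high. Origin: centre of underside; y along its length. Three bays 80 (x) by 72 (y) mm inside: SPOOL bay (large grey disc) centred at y=+76; JAR bay (small black disc) y=0; BLOCK bay y=-76, with two steel studs at x=0, y=-61 and -91, 12 mm thick, tops 18 mm above the origin, tips tapered. Its block bay stays empty.
- tray_yellow: Yellow tray, fixed, 88 x 232 mm, floor 4 mm thick, walls 4 mm thick, 14 mm high. Origin: centre of underside; y along its length. Three bays 80 (x) by 72 (y) mm inside: SPOOL bay (large grey disc) centred at y=+76; JAR bay (small black disc) y=0; BLOCK bay y=-76, with two steel studs at x=0, y=-61 and -91, 12 mm thick, tops 18 mm above the origin, tips tapered. May face the other way from blue.
- spool_red: Red wire spool standing upright, 50 mm diameter, 40 mm high (flanges 5 mm thick, waist 42 mm), about 90 g; origin at the centre of its underside, z up. Gold-coloured wire.
- spool_white: White wire spool standing upright, 50 mm diameter, 40 mm high (flanges 5 mm thick, waist 42 mm), about 90 g; origin at the centre of its underside, z up. Copper-coloured wire.
- spool_black: Black wire spool standing upright, 50 mm diameter, 40 mm high (flanges 5 mm thick, waist 42 mm), about 90 g; origin at the centre of its underside, z up. A spare, not part of either kit: leave it.
- jar_green: Jar with a green screw cap, standing upright: clear 42 mm body, cap 44 mm diameter and 16 mm high, 50 mm high overall, about 60 g; origin at the centre of its underside, z up.
- jar_orange: Jar with an orange screw cap, standing upright: clear 42 mm body, cap 44 mm diameter and 16 mm high, 50 mm high overall, about 60 g; origin at the centre of its underside, z up.
- block: Brass workholder block, 40 mm (x) by 58 mm (y) by 30 mm high, about 140 g, with two round 16 mm holes right through it from top to bottom, at x = 0, y = +15 and -15 mm. Origin at the centre of its underside, z up. It slips loosely over the studs of a block bay with its long side along the tray's length (either way round), and then rests on the tray floor.
Mind the look-alikes: they are no part of the job. Leave any pink look-alike of the block alone.

How it is judged:
By the outcome, as a careful person would: the job done as asked, in the order asked, and still so for the second after the job is handed in, with the robot touching nothing.
It also fails if it takes over 115 s, if anything falls off the work surface, if the arm or the gripper's body presses on something with over 40 N, if the wrist force passes 120 N, or if a joint passes its speed limit or range.

### The arm

A 6-joint arm with a two-finger parallel gripper is mounted at the origin on the work surface. World frame = base frame: x ahead of the robot, y to its left, z up, the work surface at z = 0. Lengths are in m, angles in rad, forces in N, time in s.
With the tool pointing down it reaches from about 0.35 to 0.975 m from the base axis. Payload 4.9 kg.
Tool frame: the origin (TCP) lies at the very end of the fingers, on their centre line; the grasp point (between the pads) lies 19 mm behind it; z points along the fingers, y is the line along which they close (so a half turn about z gives the same grasp; the last joint's range is limited). The gripper opens to 85 mm and grips with 20 to 120 N. Pads are 22 mm wide; open, the fingers measure 114 mm over their backs; the gripper's body (76 mm by 85 mm) begins 54 mm behind the grasp point. The pads swing forward as they close: fully open they stand 13 mm farther back than shut.
Start: joints at [1.069, 0.053, 1.613, -0, 1.476, -0.119], TCP at [0.233, 0.58, 0.231] pointing down, gripper open.
Joint ranges: [-3.01, 3.01], [-1.01, 2.22], [0.06, 2.58], [-1.02, 4.17], [0.09, 2.62], [-3.14, 3.14]. Speed limits (rad/s): [2.57, 2.57, 3.14, 3.14, 3.14, 3.14].

### API

Orientations are given as a unit quaternion [w, x, y, z].
In Python, from plant import * gives the robot as it stands.
- The arm moves only by the tool jog_arm, never from a script. Its argument "moves" is a list that holds one entry, the list of rows, each a list of 7 numbers: the finger opening in cm, from 0 to 8.54, then the shift along the tool's x, y, z in cm, then the turn, a rotation vector about the tool's x, y, z in rad. A call has 1 to 20 rows; each row shifts and turns the commanded pose from where the row before left it, along the tool's axes as they then stand; what a row does not reach is not made up. A row lasts 1/12 s, in which the tool goes at most 41.7 mm and 7.16 degrees, less where a joint would pass 70% of its speed; a pose out of reach is approached as far as the arm can. A call is refused whole if a number of a shift passes 4.17 or a number of a turn 0.125, either way. A call with a gripper value outside its range is refused whole. The fingers move at their own pace and stop on an object; the grip force is fixed at half the most. Time passes only in rows, so rows that do not move let the fingers close. It gives the time, the measured TCP pose, the force, the opening and the grip force at its end, in the units of the state.
- state(): the state, without advancing time (a new reading comes with each control period).
- grab_frame(name): name is "scene" or "side" or "wrist"; returns a dict with "color" (384x512x3 uint8, blue, green, red), "depth" (384x512 float32, m along the optical axis (not along the pixel's ray), 0 where there is no reading), "fx", "fy", "cx", "cy" (pixels), "R" (3x3) and "t" (3): a world point X has camera coordinates R X + t. Camera axes: x right, y down, z forward; pixel columns grow to the right and rows downward; lengths in m; the calibration is good to about 2 mm. A picture is of the moment at which its call begins.
- job_done(): hands the job in; it is judged then, once.
Trained networks look in a picture, given as the dict that the camera call returned (one of the last four; its "shot" number tells which), for a name from the list of things; names that differ only in an ending like _2 or _b are one class to them, and where a whole thing is asked for, a point or a joint stands for the part that bears it (a point fixed in the world has none). Each returns a list of dicts, best first, with "p" (0 to 1); they miss things now and then, are a little off and sometimes report something else, mostly with a low value. They report only what shows in the picture. A call takes as long as a camera call. They do not tell look-alikes from the thing itself.
- recognise(name, picture): "rect" ([centre column, centre row, width, height] in pixels, round what is visible of it).
- regions_of(name, picture): "pixels" (384x512 bool, what is visible of it) and "rect" ([centre column, centre row, width, height] in pixels, round what is visible of it).
The state is a dict: "time": time; "joint_pos": joint angles; "joint_vel": joint speeds; "joint_efforts": joint torques, N m; "tool_pos": TCP position; "tool_rot": TCP orientation; "contact_force": force on the tool from outside, world axes, zero at the start; "ft_torque": the same for the moment, N m; "gripper_width": opening from 0.0 (shut) to 1.0 (fully open); "grasp_force": force on a finger pad.
Only numpy, scipy, OpenCV 4.12 (cv2) and the standard library are available. Lean on these libraries where they do the work, as an engineer would, in place of code of your own. Each camera call takes 0.05 s, during which the arm holds its last target. There are 200 camera calls.

## Working session

There is one attempt and no reset: what is moved stays moved. The work goes in short steps, Python scripts to look and compute and a tool call to move; the robot and the scene stay as the last step left them, time stands still between calls to the robot, and variables do not carry over. Pictures are saved under pics/ and viewed, at most 14 in all, crops included, and the job is handed in when it is done.

Besides the shell and the picture viewer there is one more tool, called after "Emit:" as name(argument=value, ...) on one line, values as JSON. jog_arm: Moves the arm, as the interface text tells. Its arguments: {"type":"object","properties":{"moves":{"type":"array"}},"required":["moves"]}

```bash
mkdir -p pics; cat > h.py <<'E'
from plant import *
import numpy as np, cv2
def pts(f,mask=None):
    d=f["depth"]; v,u=np.nonzero((d>0)&(mask if mask is not None else True)); z=d[v,u]
    c=np.stack([(u-f["cx"])/f["fx"]*z,(v-f["cy"])/f["fy"]*z,z],1)
    return (c-f["t"])@f["R"],u,v
NAMES=["tray_blue","tray_yellow","spool_red","spool_white","spool_black","jar_green","jar_orange","block"]
E
python3 - <<'E'
from h import *
s=state(); print(s["time"],s["tool_pos"],s["tool_rot"],s["gripper_width"])
f=grab_frame("scene"); g=grab_frame("side")
for n,F in (("scene",f),("side",g)):
    print(n,"cam",-F["R"].T@F["t"],F["fx"])
    for nm in NAMES:
        for r in regions_of(nm,F)[:3]:
            P,u,v=pts(F,r["pixels"])
            if len(P)<5: continue
            top=np.percentile(P[:,2],97); T=P[P[:,2]>top-.006]
            print(nm,round(r["p"],2),np.round(r["rect"]).astype(int),"n",len(P),"med",np.round(np.median(P,0),3),"top",np.round(T.min(0),3),np.round(T.max(0),3))
cv2.imwrite("pics/a.png",cv2.resize(f["color"],(800,600))); cv2.imwrite("pics/b.png",cv2.resize(g["color"],(800,600)))
E
```

```text
0.0 [0.23313897 0.5791994  0.23003688] [-3.07379239e-04  1.90231599e-01  9.81738672e-01 -1.01230424e-03] 1.0008755011754513
scene cam [1.04076318 0.58132899 0.70859075] 373.55869934739576
tray_blue 0.89 [251 260  98  67] n 3177 med [0.627 0.185 0.006] top [0.561 0.055 0.011] [0.696 0.3   0.022]
tray_blue 0.59 [264 196  18  24] n 322 med [0.458 0.069 0.039] top [0.426 0.037 0.038] [0.474 0.086 0.045]
tray_yellow 0.87 [168 193  60  60] n 1784 med [ 0.624 -0.159  0.007] top [ 0.557 -0.29   0.011] [ 0.691 -0.046  0.021]
tray_yellow 0.32 [251 260 105  67] n 3143 med [0.627 0.185 0.006] top [0.561 0.055 0.011] [0.696 0.3   0.022]
spool_red 0.59 [193 135  11  16] n 227 med [ 0.395 -0.334  0.03 ] top [ 0.365 -0.37   0.038] [ 0.413 -0.32   0.046]
spool_red 0.46 [251 261 105  66] n 3226 med [0.627 0.186 0.006] top [0.558 0.055 0.011] [0.696 0.3   0.022]
spool_white 0.6 [241 174  16  22] n 298 med [ 0.436 -0.054  0.038] top [ 0.404 -0.087  0.037] [ 0.455 -0.036  0.045]
spool_black 0.92 [266 197  18  24] n 338 med [0.458 0.068 0.039] top [0.424 0.037 0.038] [0.474 0.086 0.045]
jar_green 0.6 [312
[... 872 characters left out ...]
top [ 0.402 -0.088  0.035] [ 0.451 -0.038  0.043]
spool_black 0.74 [252 235  22  30] n 544 med [ 0.422 -0.07   0.037] top [ 0.402 -0.088  0.035] [ 0.451 -0.038  0.043]
jar_green 0.75 [202 158  16  19] n 341 med [0.438 0.205 0.04 ] top [0.422 0.196 0.045] [0.461 0.241 0.052]
jar_orange 0.96 [294 281  28  33] n 591 med [ 0.428 -0.22   0.046] top [ 0.413 -0.234  0.045] [ 0.456 -0.191  0.052]
block 0.78 [138 160  28  24] n 429 med [0.297 0.309 0.024] top [0.267 0.284 0.024] [0.334 0.346 0.032]
block 0.77 [146 131  26  21] n 352 med [0.367 0.41  0.025] top [0.345 0.386 0.024] [0.394 0.452 0.031]
block 0.74 [176 143  22  23] n 409 med [0.408 0.312 0.024] top [0.384 0.286 0.024] [0.438 0.356 0.032]
```

View pics/a.png

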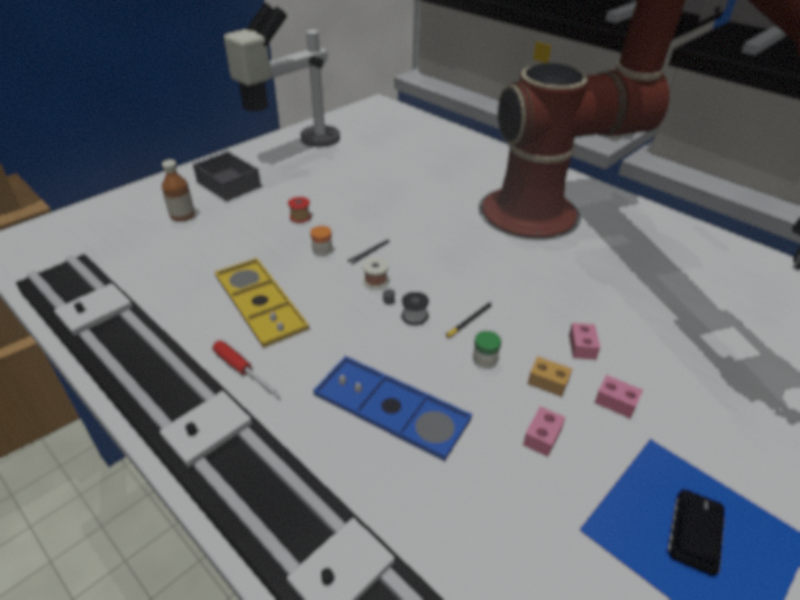

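View pics/b.png

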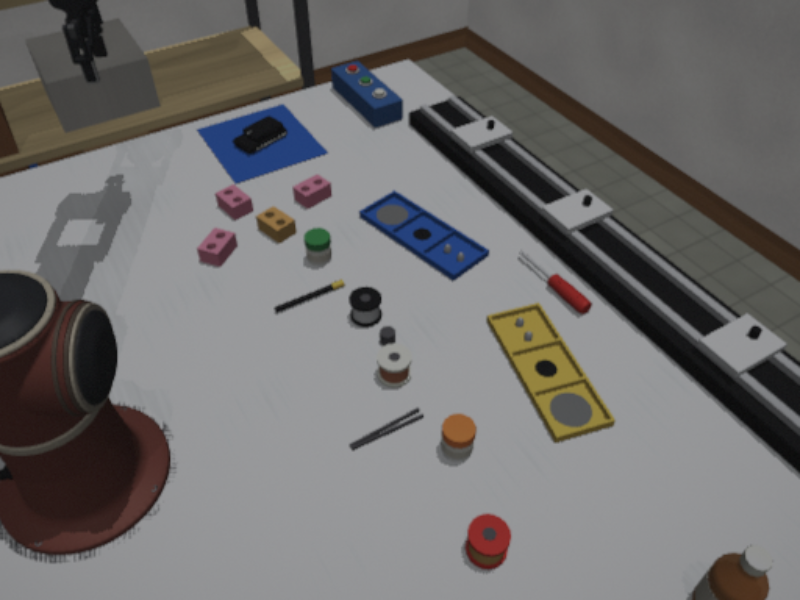

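Scene image (800x600): blue tray (392,407) has its grey disc at (435,428) and studs at (350,383). Yellow tray (262,302) faces the other way, with its disc at (245,279) and studs at (278,323).

| Item | Scene pixel | Could be mistaken for |
|---|---|---|
| Red spool | (299,209) | bottle (178,195) |
| Orange jar | (321,239) | bottle (178,195) |
| White spool | (375,273) | black spool (415,307); a small nut lies at (389,296) |
| Green jar | (487,347) | – |
| Brass block | (550,375) | pink blocks (585,340), (619,395), (545,430) |

I choose the items by colour as described. Next I measure the trays and objects more precisely.

```bash
cat >> h.py <<'E'
def plane(f,uv,z):
    uv=np.asarray(uv,float).reshape(-1,2)
    d=np.c_[(uv[:,0]-f["cx"])/f["fx"],(uv[:,1]-f["cy"])/f["fy"],np.ones(len(uv))]@f["R"]
    c=-f["R"].T@f["t"]; return c+d*((z-c[2])/d[:,2])[:,None]
def hsv(f):
    return cv2.cvtColor(f["color"],cv2.COLOR_BGR2HSV)
def go(x,y,z,yaw=None):
    """print shift (tool axes, cm) to a TCP world target after turning so the closing line is at yaw"""
    from scipy.spatial.transform import Rotation as Ro
    s=state(); q=s["tool_rot"]; R=Ro.from_quat([q[1],q[2],q[3],q[0]]); M=R.as_matrix(); turn=0
    cur=np.arctan2(M[1,1],M[0,1])
    if yaw is not None:
        turn=-((yaw-cur+np.pi/2)%np.pi-np.pi/2)   # tool z points down
        M=M@Ro.from_rotvec([0,0,turn]).as_matrix()
    print("t",round(s["time"],2),"tcp",np.round(s["tool_pos"],4),"turn",round(turn,3),"shift cm",np.round(M.T@(np.array([x,y,z])-s["tool_pos"])*100,2),"j6",round(s["joint_pos"][5],2),"tilt",np.round(M[2,:2],3))
E
python3 - <<'E'
from h import *
f=grab_frame("scene"); g=grab_frame("side")
crops=[]
for n,F in (("scene",f),("side",g)):
    H=hsv(F)
    P=np.full((384,512,3),9.); p,u,v=pts(F); P[v,u]=p
    box=lambda x0,x1,y0,y1:(P[...,0]>x0)&(P[...,0]<x1)&(P[...,1]>y0)&(P[...,1]<y1)
    for nm,b in (("blue",box(.53,.73,.03,.32)),("yellow",box(.53,.73,-.32,-.02))):
        m=(b&(H[...,1]>(90))).astype(np.uint8)
        hue=H[...,0]; m&=((hue>100)&(hue<130) if nm=="blue" else (hue>18)&(hue<35)).astype(np.uint8)
        k,l,st,_=cv2.connectedComponentsWithStats(m); m=l==1+np.argmax(st[1:,4])
        m&=P[...,2]<.03
        q=plane(F,np.argwhere(m)[:,::-1],.0125)
        r=cv2.minAreaRect(q[:,:2].astype(np.float32)*1000)
        print(n,nm,np.round(r[0],1),np.round(r[1],1),round(r[2],1))
        # non-tray-coloured things inside: discs
        fill=np.zeros((384,512),np.uint8); cv2.fillConvexPoly(fill,cv2.convexHull(np.argwhere(m)[:,::-1].astype(np.int32)),1)
        hole=(cv2.erode(fill,np.ones((3,3)))>0)&(H[...,1]<90)
        k,l,st,c=cv2.connectedComponentsWithStats(hole.astype(np.uint8))
        for i in range(1,k):
            if st[i,4]>=8: print("   blob",st[i,4],np.round(plane(F,c[i],.004)[0,:2],4),np.round(plane(F,c[i],.015)[0,:2],4))
    bm=box(.36,.46,.27,.37)&(P[...,2]>.024)&(H[...,0]>8)&(H[...,0]<28)&(H[...,1]>90)
    q=P[bm]; r=cv2.minAreaRect(plane(F,np.argwhere(bm)[:,::-1],.03)[:,:2].astype(np.float32)*1000); print(n,"block",len(q),np.round(q.mean(0),4),np.round(r[0],1),np.round(r[1],1),round(r[2],1))
    for nm,x,y,h,r0 in (("red",.388,-.345,.04,25),("white",.428,-.062,.04,25),("green",.444,.2185,.05,22),("orange",.4345,-.2125,.05,22),("black",.449,.0615,.04,25)):
        mm=box(x-.035,x+.035,y-.035,y+.035)&(P[...,2]>h-.005)
        q=plane(F,np.argwhere(mm)[:,::-1],h); c,r=cv2.minEnclosingCircle(q[:,:2].astype(np.float32)*1000)
        print(n,nm,mm.sum(),np.round(c,1),round(r,1),np.round((q.max(0)+q.min(0))[:2]*500,1))
    u0,v0=(310,200) if n=="scene" else (130,100)
    crops.append(cv2.resize(F["color"][v0:v0+90,u0:u0+110],(400,330)))
cv2.imwrite("pics/c.png",np.hstack(crops))
go(.388,-.345,.12)
E
```

```text
scene blue [629.8 179.7] [ 90.9 231.2] 13.5
   blob 21 [0.645  0.0848] [0.6512 0.0926]
   blob 21 [0.6385 0.1146] [0.6448 0.1219]
   blob 68 [0.6271 0.1779] [0.6335 0.1842]
   blob 385 [0.61  0.252] [0.6167 0.2571]
scene yellow [ 625.  -164.1] [237.9  87.2] 77.3
   blob 159 [ 0.606  -0.2444] [ 0.6128 -0.2315]
   blob 30 [ 0.6228 -0.169 ] [ 0.6293 -0.1573]
   blob 16 [ 0.6325 -0.1157] [ 0.6389 -0.1048]
   blob 17 [ 0.6392 -0.0866] [ 0.6455 -0.0762]
scene block 267 [0.417  0.3239 0.0305] [416.5 323.2] [43.3 55.9] 16.6
scene red 106 [ 388.7 -344.8] 28.0 [ 389.2 -344.5]
scene white 158 [429.4 -62.4] 27.8 [428.7 -62. ]
scene green 187 [447.2 220.4] 24.5 [447.8 220. ]
scene orange 106 [ 440.1 -210. ] 26.8 [ 437.9 -209.7]
scene black 188 [450.3  60.5] 27.1 [449.8  60.8]
side blue [622.3 172.8] [ 96.1 237.7] 13.3
   blob 203 [0.6078 0.251 ] [0.6009 0.2393]
   blob 47 [0.626 0.177] [0.619  0.1663]
   blob 18 [0.6421 0.1224] [0.6348 0.1125]
   blob 18 [0.6506 0.094 ] [0.6432 0.0844]
side yellow [ 618.9 -170.9] [237.8  92.2] 77.3
   blob 23 [ 0.6446 -0.0764] [ 0.6373 -0.0837]
   blob 26 [ 0.6386 -0.1059] [ 0.6314 -0.1127]
   blob 94 [ 0.6217 -0.1688] [ 0.6147 -0.1747]
   blob 453 [ 0.6042 -0.2435] [ 0.5974 -0.2484]
side block 194 [0.4102 0.3181 0.0279] [409.1 316.1] [41.9 60.3] 16.0
side red 584 [ 385.4 -345.8] 25.5 [ 385.9 -345.9]
side white 317 [425.9 -64.8] 26.0 [425.7 -64.9]
side green 151 [440.3 214.3] 23.8 [441.7 214.5]
side orange 318 [ 433.6 -214.8] 22.8 [ 432.8 -214.3]
side black 251 [445.8  57.9] 26.0 [446.8  58.1]
t 1.0 tcp [0.2334 0.5797 0.2313] turn 0 shift cm [-48.88 -80.01  11.13] j6 -0.12 tilt [ 0. -0.]
```

View pics/c.png

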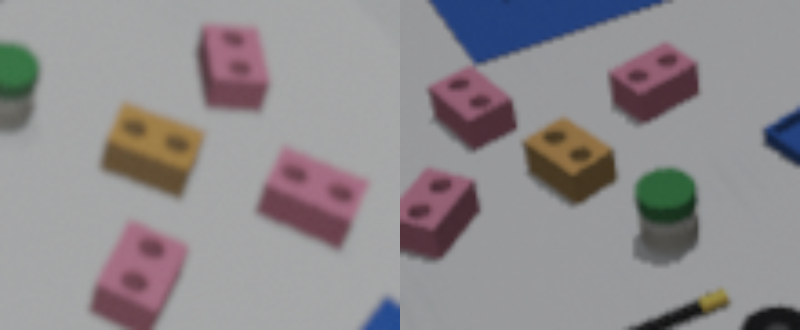

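The crop shows the ochre brass block at scene crop (155,148) and side crop (570,158), with three clearly pink look-alikes around it. I'll work in the order asked: red, green, white, orange, block.

Emit:
jog_arm(moves=[[[8.5, 0, 0, 0, 0, 0, 0.119], [8.5, 0, 0, 0, 0, 0, 0.119], [8.5, 0, 0, 0, 0, 0, 0.119], [8.5, 0, 0, 0, 0, 0, 0.119], [8.5, 0, 0, 0, 0, 0, 0.119], [8.5, 0, 0, 0, 0, 0, 0.119], [8.5, 0, 0, 0, 0, 0, 0.119], [8.5, 0, 0, 0, 0, 0, 0.119], [8.5, -3.7, 0.9, 0.2, 0, 0, 0], [8.5, -3.7, 0.9, 0.2, 0, 0, 0], [8.5, -3.7, 0.9, 0.2, 0, 0, 0], [8.5, -3.7, 0.9, 0.2, 0, 0, 0], [8.5, -3.7, 0.9, 0.2, 0, 0, 0], [8.5, -3.7, 0.9, 0.2, 0, 0, 0], [8.5, -3.7, 0.9, 0.2, 0, 0, 0], [8.5, -3.7, 0.9, 0.2, 0, 0, 0], [8.5, -3.7, 0.9, 0.2, 0, 0, 0], [8.5, -3.7, 0.9, 0.2, 0, 0, 0], [8.5, -3.7, 0.9, 0.2, 0, 0, 0], [8.5, -3.7, 0.9, 0.2, 0, 0, 0]]])

```text
time: 2.67
tool_pos: [0.4428, 0.1716, 0.2076]
tool_rot: [0.0, 0.619, 0.785, 0.0]
contact_force: [0.1, -0.2, 0.5]
gripper_width: 0.999
grasp_force: 0.0
```

```bash
python3 -c "
from h import *
go(.387,-.345,.10,.234)"
```

```text
t 2.67 tcp [0.4428 0.1716 0.2076] turn 0.002 shift cm [-48.96 -17.42  10.74] j6 -0.02 tilt [0.    0.001]
```

Emit:
jog_arm(moves=[[[8.5, -3.5, -1.24, 0.75, 0, 0, 0], [8.5, -3.5, -1.24, 0.75, 0, 0, 0], [8.5, -3.5, -1.24, 0.75, 0, 0, 0], [8.5, -3.5, -1.24, 0.75, 0, 0, 0], [8.5, -3.5, -1.24, 0.75, 0, 0, 0], [8.5, -3.5, -1.24, 0.75, 0, 0, 0], [8.5, -3.5, -1.24, 0.75, 0, 0, 0], [8.5, -3.5, -1.24, 0.75, 0, 0, 0], [8.5, -3.5, -1.24, 0.75, 0, 0, 0], [8.5, -3.5, -1.24, 0.75, 0, 0, 0], [8.5, -3.5, -1.24, 0.75, 0, 0, 0], [8.5, -3.5, -1.24, 0.75, 0, 0, 0], [8.5, -3.5, -1.24, 0.75, 0, 0, 0], [8.5, -3.5, -1.24, 0.75, 0, 0, 0], [8.5, 0, 0, 0, 0, 0, 0], [8.5, 0, 0, 0, 0, 0, 0]]])

```text
time: 4.0
tool_pos: [0.3873, -0.345, 0.1017]
tool_rot: [-0.001, 0.62, 0.784, 0.0]
contact_force: [-0.5, 1.4, 0.3]
gripper_width: 0.99
grasp_force: 0.0
```

```bash
python3 - <<'E'
from h import *
go(.387,-.345,.014,.234)
f=grab_frame("wrist"); cv2.imwrite("pics/d.png",f["color"])
r=regions_of("spool_red",f)
for q in r[:2]:
    P,_,_=pts(f,q["pixels"]); T=P[P[:,2]>.034]; print(q["p"],q["rect"],T.min(0),T.max(0),cv2.minEnclosingCircle(T[:,:2].astype(np.float32)*1000))
E
```

```text
t 4.0 tcp [ 0.3873 -0.345   0.1017] turn -0.001 shift cm [-0.01 -0.03  8.77] j6 -1.1 tilt [ 0.001 -0.   ]
0.67 [262.4, 200.8, 68.7, 80.0] [ 0.36423971 -0.36980698  0.03402416] [ 0.41371106 -0.31992111  0.04106653] ((389.11663818359375, -344.8694152832031), 25.167619705200195)
```

View pics/d.png

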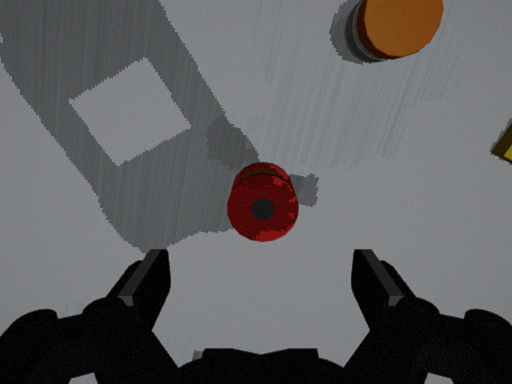

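The red spool is centred between the fingers at (262,205), and the wrist camera agrees within 2 mm. I'll descend and grip.

Emit:
jog_arm(moves=[[[8.5, 0, 0.1, 2.2, 0, 0, 0], [8.5, 0, 0, 2.2, 0, 0, 0], [8.5, 0, 0, 2.2, 0, 0, 0], [8.5, 0, 0, 2.2, 0, 0, 0], [8.5, 0, 0, 0, 0, 0, 0], [3.5, 0, 0, 0, 0, 0, 0], [3.5, 0, 0, 0, 0, 0, 0], [3.5, 0, 0, 0, 0, 0, 0], [3.5, 0, 0, 0, 0, 0, 0], [3.5, 0, 0, 0, 0, 0, 0], [3.5, 0, 0, 0, 0, 0, 0], [3.5, 0, 0, 0, 0, 0, 0], [3.5, 0, 0, 0, 0, 0, 0], [3.5, 0, 0, -1, 0, 0, 0], [3.5, 0, 0, -2.5, 0, 0, 0], [3.5, 0, 0, -2.5, 0, 0, 0], [3.5, 0, 0, -2.5, 0, 0, 0], [3.5, 0, 0, -2.5, 0, 0, 0]]])

```text
time: 5.6
tool_pos: [0.389, -0.3435, 0.1265]
tool_rot: [0.001, 0.619, 0.785, -0.0]
contact_force: [-0.5, -0.8, -1.2]
gripper_width: 0.548
grasp_force: 61.7
```

```bash
python3 -c "
from h import *
s=state();print(s['gripper_width'],s['grasp_force'])
go(.609,.2515,.10,.234)"
```

```text
0.5482162995576669 61.659754514694214
t 5.6 tcp [ 0.389  -0.3435  0.1265] turn 0.002 shift cm [52.78 35.2   2.61] j6 -1.1 tilt [-0.001  0.   ]
```

Emit:
jog_arm(moves=[[[3.5, 1.5, 1, 0, 0, 0, 0], [3.5, 3.3, 2.2, 0, 0, 0, 0], [3.5, 3.3, 2.2, 0, 0, 0, 0], [3.5, 3.3, 2.2, 0, 0, 0, 0], [3.5, 3.3, 2.2, 0, 0, 0, 0], [3.5, 3.3, 2.2, 0, 0, 0, 0], [3.5, 3.3, 2.2, 0, 0, 0, 0], [3.5, 3.3, 2.2, 0, 0, 0, 0], [3.5, 3.3, 2.2, 0, 0, 0, 0], [3.5, 3.3, 2.2, 0, 0, 0, 0], [3.5, 3.3, 2.2, 0, 0, 0, 0], [3.5, 3.3, 2.2, 0, 0, 0, 0], [3.5, 3.3, 2.2, 0, 0, 0, 0], [3.5, 3.3, 2.2, 0, 0, 0, 0], [3.5, 3.3, 2.2, 0, 0, 0, 0], [3.5, 3.3, 2.2, 0, 0, 0, 0], [3.5, 1.8, 1.2, 0, 0, 0, 0], [3.5, 0, 0, 0, 0, 0, 0], [3.5, 0, 0, 0, 0, 0, 0]]])

```text
time: 7.18
tool_pos: [0.6079, 0.2531, 0.125]
tool_rot: [0.0, 0.618, 0.786, 0.0]
contact_force: [-1.1, 1.0, -0.4]
gripper_width: 0.55
grasp_force: 61.8
```

```bash
python3 - <<'E'
from h import *
go(.609,.2515,.019,.234)
f=grab_frame("scene"); g=grab_frame("wrist"); cv2.imwrite("pics/e.png",np.hstack([cv2.resize(f["color"][150:290,150:370],(400,300)),cv2.resize(g["color"],(400,300))]))
E
```

```text
t 7.18 tcp [0.6079 0.2531 0.125 ] turn 0.004 shift cm [-0.17  0.07 10.6 ] j6 0.04 tilt [-0.  0.]
```

View pics/e.png

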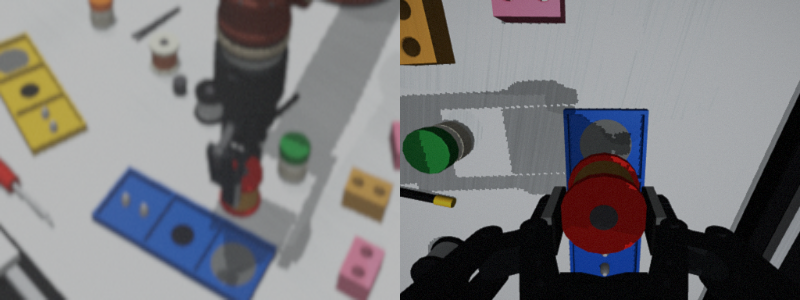

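The red spool hangs upright in the grip, at (604,215) in the wrist half. I'll lower it into the blue spool bay and release.

Emit:
jog_arm(moves=[[[3.5, -0.17, 0.1, 2, 0, 0, 0], [3.5, 0, 0, 2.5, 0, 0, 0], [3.5, 0, 0, 2.5, 0, 0, 0], [3.5, 0, 0, 2, 0, 0, 0], [3.5, 0, 0, 1, 0, 0, 0], [3.5, 0, 0, 0.4, 0, 0, 0], [3.5, 0, 0, 0.2, 0, 0, 0], [3.5, 0, 0, 0, 0, 0, 0], [5.5, 0, 0, 0, 0, 0, 0], [6.5, 0, 0, 0, 0, 0, 0], [7, 0, 0, 0, 0, 0, 0], [7, 0, 0, 0, 0, 0, 0], [7, 0, 0, 0, 0, 0, 0], [7, 0, 0, -1, 0, 0, 0], [7, 0, 0, -2.5, 0, 0, 0], [7, 0, 0, -2.5, 0, 0, 0], [7, 0, 0, -2.5, 0, 0, 0], [7, 0, 0, -1, 0, 0, 0]]])

```text
time: 8.78
tool_pos: [0.6115, 0.2515, 0.1186]
tool_rot: [0.002, 0.619, 0.785, 0.003]
contact_force: [0.9, -0.6, 0.2]
gripper_width: 0.817
grasp_force: 0.0
```

```bash
python3 - <<'E'
from h import *
f=grab_frame("wrist"); r=regions_of("spool_red",f)
for q in r[:2]:
    P,_,_=pts(f,q["pixels"]); T=P[P[:,2]>.038]; print(q["p"],P[:,2].max(),cv2.minEnclosingCircle(T[:,:2].astype(np.float32)*1000))
go(.444,.2175,.11,.234)
r=regions_of("jar_green",f)
for q in r[:2]:
    P,_,_=pts(f,q["pixels"]); T=P[P[:,2]>.046]; print(q["p"],P[:,2].max(),cv2.minEnclosingCircle(T[:,:2].astype(np.float32)*1000))
E
```

```text
0.66 0.04519692737202519 ((611.88916015625, 250.06716918945312), 25.132553100585938)
t 8.88 tcp [0.6112 0.2514 0.117 ] turn 0.002 shift cm [  0.58 -17.05   0.59] j6 0.04 tilt [0.    0.006]
0.83 0.0512778862150767 ((447.095458984375, 218.65435791015625), 22.44189453125)
```

Emit:
jog_arm(moves=[[[8, 0.1, -2.4, 0, 0, 0, 0], [8, 0.1, -2.4, 0, 0, 0, 0], [8, 0.1, -2.4, 0, 0, 0, 0], [8, 0.1, -2.4, 0, 0, 0, 0], [8, 0.1, -2.4, 0, 0, 0, 0], [8, 0.1, -2.4, 0, 0, 0, 0], [8, 0, -2.4, 0, 0, 0, 0], [8, 0, 0, 0, 0, 0, 0], [8, 0, 0, 1.5, 0, 0, 0], [8, 0, 0, 1.5, 0, 0, 0]]])

```text
time: 9.77
tool_pos: [0.4444, 0.2173, 0.0824]
tool_rot: [0.0, 0.619, 0.785, 0.0]
contact_force: [-0.3, 0.3, 0.2]
gripper_width: 0.941
grasp_force: 0.0
```

```bash
python3 -c "
from h import *
go(.4458,.218,.02,.234)"
```

```text
t 9.77 tcp [0.4444 0.2173 0.0824] turn 0.002 shift cm [0.03 0.15 6.24] j6 0.07 tilt [-0.     0.001]
```

Emit:
jog_arm(moves=[[[8, 0, 0.15, 2, 0, 0, 0], [8, 0, 0, 2, 0, 0, 0], [8, 0, 0, 1.5, 0, 0, 0], [8, 0, 0, 0.6, 0, 0, 0], [8, 0, 0, 0, 0, 0, 0], [3.5, 0, 0, 0, 0, 0, 0], [3.5, 0, 0, 0, 0, 0, 0], [3.5, 0, 0, 0, 0, 0, 0], [3.5, 0, 0, 0, 0, 0, 0], [3.5, 0, 0, 0, 0, 0, 0], [3.5, 0, 0, 0, 0, 0, 0], [3.5, 0, 0, 0, 0, 0, 0], [3.5, 0, 0, 0, 0, 0, 0]]])

```text
time: 10.85
tool_pos: [0.4472, 0.2181, 0.0239]
tool_rot: [0.001, 0.619, 0.785, 0.001]
contact_force: [-0.0, 0.3, 6.1]
gripper_width: 0.493
grasp_force: 61.0
```

```bash
python3 -c "
from h import *
go(.6265,.1775,.11,.234)"
```

```text
t 10.85 tcp [0.4472 0.2181 0.0239] turn 0.002 shift cm [-8.11 16.52 -8.57] j6 0.07 tilt [0.    0.003]
```

Emit:
jog_arm(moves=[[[3.5, 0, 0, -1, 0, 0, 0], [3.5, 0, 0, -2, 0, 0, 0], [3.5, 0, 0, -2.5, 0, 0, 0], [3.5, 0, 0, -2, 0, 0, 0], [3.5, 0, 0, -1, 0, 0, 0], [3.5, -0.6, 1.2, 0, 0, 0, 0], [3.5, -1.2, 2.5, 0, 0, 0, 0], [3.5, -1.2, 2.5, 0, 0, 0, 0], [3.5, -1.2, 2.5, 0, 0, 0, 0], [3.5, -1.2, 2.5, 0, 0, 0, 0], [3.5, -1.2, 2.5, 0, 0, 0, 0], [3.5, -1, 1.8, 0, 0, 0, 0], [3.5, -0.5, 1, 0, 0, 0, 0], [3.5, 0, 0, 0, 0, 0, 0], [3.5, 0, 0, 0, 0, 0, 0]]])

```text
time: 12.1
tool_pos: [0.6244, 0.1775, 0.1065]
tool_rot: [-0.001, 0.619, 0.785, -0.001]
contact_force: [0.4, -0.2, -0.7]
gripper_width: 0.491
grasp_force: 60.9
```

```bash
python3 -c "
from h import *
go(.6265,.1775,.028,.234)"
```

```text
t 12.1 tcp [0.6244 0.1775 0.1065] turn 0.002 shift cm [-0.05  0.22  7.85] j6 -0.07 tilt [ 0.    -0.002]
```

Emit:
jog_arm(moves=[[[3.5, 0, 0.2, 1.5, 0, 0, 0], [3.5, 0, 0, 2, 0, 0, 0], [3.5, 0, 0, 2, 0, 0, 0], [3.5, 0, 0, 1.3, 0, 0, 0], [3.5, 0, 0, 0.6, 0, 0, 0], [3.5, 0, 0, 0.3, 0, 0, 0], [3.5, 0, 0, 0.2, 0, 0, 0], [3.5, 0, 0, 0, 0, 0, 0], [5, 0, 0, 0, 0, 0, 0], [6, 0, 0, 0, 0, 0, 0], [7, 0, 0, 0, 0, 0, 0], [7, 0, 0, 0, 0, 0, 0], [7, 0, 0, 0, 0, 0, 0], [7, 0, 0, -1, 0, 0, 0], [7, 0, 0, -2.5, 0, 0, 0], [7, 0, 0, -2.5, 0, 0, 0], [7, 0, 0, -2.5, 0, 0, 0], [7, 0, 0, -1, 0, 0, 0], [7, 0, 0, 0, 0, 0, 0]]])

```text
time: 13.68
tool_pos: [0.6297, 0.1784, 0.128]
tool_rot: [0.003, 0.619, 0.785, 0.003]
contact_force: [0.7, 0.0, -0.5]
gripper_width: 0.821
grasp_force: 0.0
```

```bash
python3 - <<'E'
from h import *
f=grab_frame("wrist"); r=regions_of("jar_green",f)
for q in r[:2]:
    P,_,_=pts(f,q["pixels"]); T=P[P[:,2]>.048]; print(q["p"],P[:,2].max(),cv2.minEnclosingCircle(T[:,:2].astype(np.float32)*1000))
cv2.imwrite("pics/f.png",f["color"])
go(.4275,-.0632,.12,-.222)
E
```

```text
0.8 0.055377001866681694 ((627.9212646484375, 179.2010040283203), 21.909629821777344)
0.49 0.05226656291519751 ((618.8624267578125, 166.59597778320312), 15.574713706970215)
t 13.78 tcp [0.627  0.1779 0.1231] turn 0.458 shift cm [-27.92 -14.15   0.31] j6 -0.07 tilt [-0. -0.]
```

View pics/f.png

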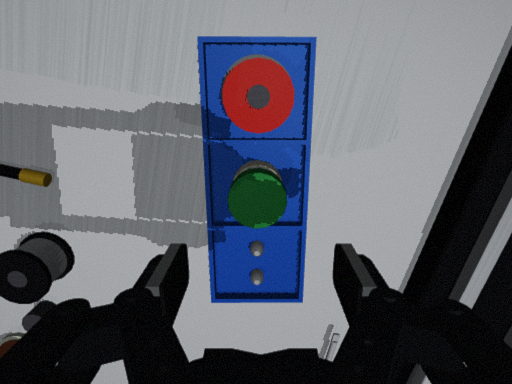

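The wrist view shows both blue bays correctly filled and upright: red spool at (258,95), green cap at (257,195). Next is the white spool.

Emit:
jog_arm(moves=[[[8, 0, 0, 0, 0, 0, 0.115], [8, 0, 0, 0, 0, 0, 0.115], [8, 0, 0, 0, 0, 0, 0.115], [8, 0, 0, 0, 0, 0, 0.113], [8, -3.1, -1.57, 0, 0, 0, 0], [8, -3.1, -1.57, 0, 0, 0, 0], [8, -3.1, -1.57, 0, 0, 0, 0], [8, -3.1, -1.57, 0, 0, 0, 0], [8, -3.1, -1.57, 0, 0, 0, 0], [8, -3.1, -1.57, 0, 0, 0, 0], [8, -3.1, -1.57, 0, 0, 0, 0], [8, -3.1, -1.57, 0, 0, 0, 0], [8, -3.1, -1.57, 0, 0, 0, 0], [8, 0, 0, 0, 0, 0, 0], [8, 0, 0, 0, 0, 0, 0]]])

```text
time: 15.03
tool_pos: [0.4259, -0.0637, 0.1211]
tool_rot: [-0.002, 0.782, 0.623, -0.001]
contact_force: [-0.0, 0.0, 0.1]
gripper_width: 0.939
grasp_force: 0.0
```

```bash
python3 - <<'E'
from h import *
f=grab_frame("wrist"); r=regions_of("spool_white",f)
for q in r[:2]:
    P,_,_=pts(f,q["pixels"]); T=P[P[:,2]>.036]; print(q["p"],q["rect"],P[:,2].max(),cv2.minEnclosingCircle(T[:,:2].astype(np.float32)*1000))
P,u,v=pts(f); m=(P[:,2]>.008)&(P[:,2]<.06)&(abs(P[:,0]-.4275)<.09)&(abs(P[:,1]+.0632)<.09)&(np.hypot(P[:,0]-.4275,P[:,1]+.0632)>.033)
print(P[m].min(0) if m.any() else 0,P[m].max(0) if m.any() else 0)
cv2.imwrite("pics/g.png",f["color"])
go(.4275,-.0632,.014,-.222)
E
```

```text
0.93 [264.5, 192.4, 64.3, 74.6] 0.041338421258271404 ((428.94830322265625, -61.81597900390625), 25.11861228942871)
[ 0.44097552 -0.0135397   0.0088638 ] [0.4642579  0.00971688 0.02307118]
t 15.13 tcp [ 0.4274 -0.0626  0.122 ] turn -0.0 shift cm [-0.06  0.05 10.8 ] j6 -0.1 tilt [ 0.001 -0.002]
```

View pics/g.png

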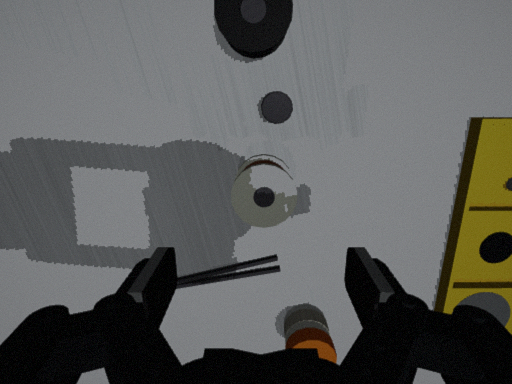

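The white spool sits centred at (263,193). The small cap (276,107) and tweezers (225,270) are clear of the fingers.

Emit:
jog_arm(moves=[[[8.5, 0.05, 0.1, 2.4, 0, 0, 0], [8.5, 0, 0, 2.8, 0, 0, 0], [8.5, 0, 0, 2.8, 0, 0, 0], [8.5, 0, 0, 2, 0, 0, 0], [8.5, 0, 0, 0.7, 0, 0, 0], [8.5, 0, 0, 0, 0, 0, 0], [3.5, 0, 0, 0, 0, 0, 0], [3.5, 0, 0, 0, 0, 0, 0], [3.5, 0, 0, 0, 0, 0, 0], [3.5, 0, 0, 0, 0, 0, 0], [3.5, 0, 0, 0, 0, 0, 0], [3.5, 0, 0, 0, 0, 0, 0], [3.5, 0, 0, 0, 0, 0, 0], [3.5, 0, 0, 0, 0, 0, 0], [3.5, 0, 0, -1, 0, 0, 0], [3.5, 0, 0, -2.5, 0, 0, 0], [3.5, 0, 0, -2.5, 0, 0, 0], [3.5, 0, 0, -2.5, 0, 0, 0], [3.5, 0, 0, -2, 0, 0, 0]]])

```text
time: 16.72
tool_pos: [0.4296, -0.063, 0.1244]
tool_rot: [0.001, 0.781, 0.624, 0.001]
contact_force: [-0.6, -0.6, -1.3]
gripper_width: 0.548
grasp_force: 61.8
```

```bash
python3 -c "
from h import *
go(.605,-.244,.12,-.222)"
```

```text
t 16.72 tcp [ 0.4296 -0.063   0.1244] turn -0.0 shift cm [-13.79  21.09   0.51] j6 -0.1 tilt [-0.     0.003]
```

Emit:
jog_arm(moves=[[[3.5, -0.8, 1.2, 0, 0, 0, 0], [3.5, -1.65, 2.5, 0, 0, 0, 0], [3.5, -1.65, 2.5, 0, 0, 0, 0], [3.5, -1.65, 2.5, 0, 0, 0, 0], [3.5, -1.65, 2.5, 0, 0, 0, 0], [3.5, -1.65, 2.5, 0, 0, 0, 0], [3.5, -1.65, 2.5, 0, 0, 0, 0], [3.5, -1.65, 2.5, 0, 0, 0, 0], [3.5, -1, 1.6, 0, 0, 0, 0], [3.5, -0.4, 0.6, 0, 0, 0, 0], [3.5, 0, 0, 0, 0, 0, 0], [3.5, 0, 0, 0, 0, 0, 0]]])

```text
time: 17.72
tool_pos: [0.6022, -0.2425, 0.1216]
tool_rot: [-0.0, 0.781, 0.624, -0.0]
contact_force: [0.8, -0.2, -1.3]
gripper_width: 0.55
grasp_force: 62.0
```

```bash
python3 -c "
from h import *
go(.605,-.244,.0185,-.222)"
```

```text
t 17.72 tcp [ 0.6022 -0.2425  0.1216] turn -0.0 shift cm [-0.08  0.32 10.31] j6 -0.28 tilt [ 0.    -0.001]
```

Emit:
jog_arm(moves=[[[3.5, -0.1, 0.3, 2, 0, 0, 0], [3.5, 0, 0, 2.5, 0, 0, 0], [3.5, 0, 0, 2.5, 0, 0, 0], [3.5, 0, 0, 1.8, 0, 0, 0], [3.5, 0, 0, 0.9, 0, 0, 0], [3.5, 0, 0, 0.4, 0, 0, 0], [3.5, 0, 0, 0.2, 0, 0, 0], [3.5, 0, 0, 0, 0, 0, 0], [5.5, 0, 0, 0, 0, 0, 0], [6.5, 0, 0, 0, 0, 0, 0], [7, 0, 0, 0, 0, 0, 0], [7, 0, 0, 0, 0, 0, 0], [7, 0, 0, 0, 0, 0, 0], [7, 0, 0, -1, 0, 0, 0], [7, 0, 0, -2.5, 0, 0, 0], [7, 0, 0, -2.5, 0, 0, 0], [7, 0, 0, -2.5, 0, 0, 0], [7, 0, 0, -1, 0, 0, 0], [7, 0, 0, 0, 0, 0, 0]]])

```text
time: 19.3
tool_pos: [0.6076, -0.2458, 0.1178]
tool_rot: [0.003, 0.781, 0.624, 0.001]
contact_force: [0.5, -0.7, 1.0]
gripper_width: 0.823
grasp_force: 0.0
```

```bash
python3 - <<'E'
from h import *
f=grab_frame("wrist"); r=regions_of("spool_white",f)
for q in r[:2]:
    P,_,_=pts(f,q["pixels"]); T=P[P[:,2]>.038]; print(q["p"],q["rect"],P[:,2].max(),cv2.minEnclosingCircle(T[:,:2].astype(np.float32)*1000))
r=regions_of("jar_orange",f)
for q in r[:2]:
    P,_,_=pts(f,q["pixels"]); T=P[P[:,2]>.046]; print(q["p"],q["rect"],P[:,2].max(),cv2.minEnclosingCircle(T[:,:2].astype(np.float32)*1000))
go(.435,-.2125,.11,-.222)
E
```

```text
0.97 [256.4, 194.1, 70.0, 75.9] 0.04522960042900307 ((607.2589721679688, -243.5923614501953), 25.100570678710938)
t 19.45 tcp [ 0.6044 -0.2441  0.1116] turn -0.0 shift cm [ -0.65 -17.22   0.2 ] j6 -0.28 tilt [ 0.001 -0.002]
```

Emit:
jog_arm(moves=[[[8.5, -0.1, -2.4, 0, 0, 0, 0], [8.5, -0.1, -2.4, 0, 0, 0, 0], [8.5, -0.1, -2.4, 0, 0, 0, 0], [8.5, -0.1, -2.4, 0, 0, 0, 0], [8.5, -0.1, -2.4, 0, 0, 0, 0], [8.5, -0.1, -2.4, 0, 0, 0, 0], [8.5, 0, -2.7, 0, 0, 0, 0], [8.5, 0, 0, 0, 0, 0, 0], [8.5, 0, 0, 0, 0, 0, 0]]])

```text
time: 20.2
tool_pos: [0.4353, -0.2118, 0.111]
tool_rot: [-0.002, 0.781, 0.624, -0.0]
contact_force: [0.4, -0.1, 0.0]
gripper_width: 0.994
grasp_force: 0.0
```

```bash
python3 - <<'E'
from h import *
f=grab_frame("wrist")
r=regions_of("jar_orange",f)
for q in r[:2]:
    P,_,_=pts(f,q["pixels"]); T=P[P[:,2]>.046]; print(q["p"],q["rect"],P[:,2].max(),cv2.minEnclosingCircle(T[:,:2].astype(np.float32)*1000))
go(.4355,-.212,.021,-.222)
E
```

```text
0.67 [262.8, 199.3, 64.2, 71.4] 0.05113510901253533 ((437.1815185546875, -211.7551727294922), 21.896230697631836)
t 20.3 tcp [ 0.4372 -0.2127  0.1125] turn -0.0 shift cm [ 0.03 -0.18  9.15] j6 -0.38 tilt [ 0.001 -0.001]
```

Emit:
jog_arm(moves=[[[8.5, 0, 0, 2.5, 0, 0, 0], [8.5, 0, 0, 2.5, 0, 0, 0], [8.5, 0, 0, 2.5, 0, 0, 0], [8.5, 0, 0, 1.1, 0, 0, 0], [8.5, 0, 0, 0.5, 0, 0, 0], [8.5, 0, 0, 0, 0, 0, 0], [3.5, 0, 0, 0, 0, 0, 0], [3.5, 0, 0, 0, 0, 0, 0], [3.5, 0, 0, 0, 0, 0, 0], [3.5, 0, 0, 0, 0, 0, 0], [3.5, 0, 0, 0, 0, 0, 0], [3.5, 0, 0, 0, 0, 0, 0], [3.5, 0, 0, 0, 0, 0, 0], [3.5, 0, 0, 0, 0, 0, 0], [3.5, 0, 0, 0, 0, 0, 0]]])

```text
time: 21.55
tool_pos: [0.4385, -0.2137, 0.0241]
tool_rot: [0.002, 0.781, 0.624, 0.001]
contact_force: [-0.8, 0.6, 5.6]
gripper_width: 0.496
grasp_force: 61.1
```

```bash
python3 -c "
from h import *
go(.6225,-.1688,.11,-.222)"
```

```text
t 21.55 tcp [ 0.4385 -0.2137  0.0241] turn -0.0 shift cm [ 8.42 16.98 -8.54] j6 -0.38 tilt [-0.001  0.003]
```

Emit:
jog_arm(moves=[[[3.5, 0, 0, -1, 0, 0, 0], [3.5, 0, 0, -2, 0, 0, 0], [3.5, 0, 0, -2.5, 0, 0, 0], [3.5, 0, 0, -2, 0, 0, 0], [3.5, 0, 0, -1, 0, 0, 0], [3.5, 0.6, 1.2, 0, 0, 0, 0], [3.5, 1.2, 2.5, 0, 0, 0, 0], [3.5, 1.2, 2.5, 0, 0, 0, 0], [3.5, 1.2, 2.5, 0, 0, 0, 0], [3.5, 1.2, 2.5, 0, 0, 0, 0], [3.5, 1.2, 2.5, 0, 0, 0, 0], [3.5, 1.1, 2, 0, 0, 0, 0], [3.5, 0.7, 1.3, 0, 0, 0, 0], [3.5, 0, 0, 0, 0, 0, 0], [3.5, 0, 0, 0, 0, 0, 0]]])

```text
time: 22.8
tool_pos: [0.6211, -0.1679, 0.1065]
tool_rot: [-0.001, 0.781, 0.625, -0.001]
contact_force: [-0.1, 0.0, -0.4]
gripper_width: 0.492
grasp_force: 61.0
```

```bash
python3 -c "
from h import *
go(.6225,-.1688,.028,-.222)"
```

```text
t 22.8 tcp [ 0.6211 -0.1679  0.1065] turn 0.001 shift cm [-0.06  0.17  7.85] j6 -0.16 tilt [ 0.    -0.002]
```

Emit:
jog_arm(moves=[[[3.5, -0.1, 0.15, 1.5, 0, 0, 0], [3.5, 0, 0, 2, 0, 0, 0], [3.5, 0, 0, 2, 0, 0, 0], [3.5, 0, 0, 1.3, 0, 0, 0], [3.5, 0, 0, 0.6, 0, 0, 0], [3.5, 0, 0, 0.3, 0, 0, 0], [3.5, 0, 0, 0.2, 0, 0, 0], [3.5, 0, 0, 0, 0, 0, 0], [5, 0, 0, 0, 0, 0, 0], [6, 0, 0, 0, 0, 0, 0], [7, 0, 0, 0, 0, 0, 0], [7, 0, 0, 0, 0, 0, 0], [7, 0, 0, 0, 0, 0, 0], [7, 0, 0, -1, 0, 0, 0], [7, 0, 0, -2.5, 0, 0, 0], [7, 0, 0, -2.5, 0, 0, 0], [7, 0, 0, -2.5, 0, 0, 0], [7, 0, 0, -1, 0, 0, 0], [7, 0, 0, 0, 0, 0, 0], [7, 0, 0, 0, 0, 0, 0]]])

```text
time: 24.47
tool_pos: [0.6229, -0.1696, 0.1237]
tool_rot: [0.0, 0.781, 0.624, 0.0]
contact_force: [-0.5, -0.1, -0.6]
gripper_width: 0.813
grasp_force: 0.0
```

```bash
python3 - <<'E'
from h import *
f=grab_frame("wrist")
for n in ("jar_orange","spool_white"):
  for q in regions_of(n,f)[:1]:
    P,_,_=pts(f,q["pixels"]); T=P[P[:,2]>P[:,2].max()-.008]; print(n,q["p"],q["rect"],P[:,2].max(),cv2.minEnclosingCircle(T[:,:2].astype(np.float32)*1000))
cv2.imwrite("pics/i.png",f["color"])
go(.4125,.3195,.13,.285)
E
```

```text
jar_orange 0.82 [261.8, 196.9, 62.4, 71.0] 0.05492438015956135 ((624.0897827148438, -168.53317260742188), 21.952762603759766)
spool_white 0.95 [261.1, 276.7, 61.3, 71.0] 0.045123624227348565 ((607.3221435546875, -243.3009490966797), 25.429649353027344)
t 24.62 tcp [ 0.6214 -0.169   0.1208] turn -0.507 shift cm [52.76 -6.31 -0.77] j6 -0.16 tilt [ 0.002 -0.003]
```

View pics/i.png

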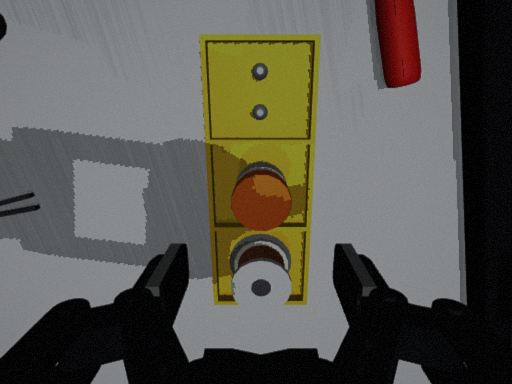

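Wrist view: orange jar (262,198) and white spool (261,277) stand in their bays, with the studs free at (260,72) and (260,112). I'll measure the studs from here.

```bash
python3 - <<'E'
from h import *
f=grab_frame("wrist"); H=hsv(f); m=np.zeros((384,512),np.uint8); m[50:130,215:305]=(H[50:130,215:305,1]<110)
k,l,st,c=cv2.connectedComponentsWithStats(m)
for i in range(1,k):
    if st[i,4]>60:
        P,_,_=pts(f,l==i); T=P[P[:,2]>np.percentile(P[:,2],95)-.004]
        print(st[i],np.round(c[i],1),P[:,2].max(),"top",np.round(T.mean(0),4),"plane.016",np.round(plane(f,c[i],.016),4),"plane.010",np.round(plane(f,c[i],.010),4))
# tray outline
m=((H[...,0]>18)&(H[...,0]<35)&(H[...,1]>90)).astype(np.uint8); P,_,_=pts(f,m>0); q=P[(P[:,2]>.009)&(P[:,2]<.018)&(P[:,1]>-.16)]; r=cv2.minAreaRect(q[:,:2].astype(np.float32)*1000); print(r)
for i in range(3):
    s=state(); print(s["time"],s["tool_pos"])
E
```

```text
[255  63  16  17 200] [262.5  71. ] 0.018984524538054406 top [ 0.6433 -0.08    0.0161] plane.016 [[ 0.6432 -0.0801  0.016 ]] plane.010 [[ 0.6433 -0.0798  0.01  ]]
[255 105  15  16 178] [262.4 112.3] 0.018365066400876384 top [ 0.6369 -0.109   0.0157] plane.016 [[ 0.6367 -0.1087  0.016 ]] plane.010 [[ 0.6366 -0.1091  0.01  ]]
((689.0485229492188, -103.70433044433594), (113.70221710205078, 215.57839965820312), 89.6010971069336)
24.6667 [ 0.62144527 -0.16907081  0.12082785]
24.6667 [ 0.62144527 -0.16907081  0.12082785]
24.6667 [ 0.62144527 -0.16907081  0.12082785]
```

Emit:
jog_arm(moves=[[[8.5, 0, 0, 0, 0, 0, -0.125], [8.5, 0, 0, 0, 0, 0, -0.125], [8.5, 0, 0, 0, 0, 0, -0.125], [8.5, 0, 0, 0, 0, 0, -0.125], [8.5, 3.7, -0.45, 0, 0, 0, 0], [8.5, 3.7, -0.45, 0, 0, 0, 0], [8.5, 3.7, -0.45, 0, 0, 0, 0], [8.5, 3.7, -0.45, 0, 0, 0, 0], [8.5, 3.7, -0.45, 0, 0, 0, 0], [8.5, 3.7, -0.45, 0, 0, 0, 0], [8.5, 3.7, -0.45, 0, 0, 0, 0], [8.5, 3.7, -0.45, 0, 0, 0, 0], [8.5, 3.7, -0.45, 0, 0, 0, 0], [8.5, 3.7, -0.45, 0, 0, 0, 0], [8.5, 3.7, -0.45, 0, 0, 0, 0], [8.5, 3.7, -0.45, 0, 0, 0, 0], [8.5, 3.7, -0.45, 0, 0, 0, 0], [8.5, 0, 0, 0, 0, 0, 0], [8.5, 0, 0, 0, 0, 0, 0]]])

```text
time: 26.25
tool_pos: [0.433, 0.2779, 0.1221]
tool_rot: [-0.0, 0.601, 0.799, -0.001]
contact_force: [0.4, -0.7, -0.2]
gripper_width: 0.999
grasp_force: 0.0
```

```bash
cat >> h.py <<'E'
def brass(f,z=.03):
    H=hsv(f); P=np.full((384,512,3),9.); p,u,v=pts(f); P[v,u]=p
    m=(H[...,0]>8)&(H[...,0]<28)&(H[...,1]>90)&(abs(P[...,2]-z)<.005)
    k,l,st,_=cv2.connectedComponentsWithStats(m.astype(np.uint8)); m=l==1+np.argmax(st[1:,4])
    uv=np.argwhere(m)[:,::-1]
    r=cv2.minAreaRect(plane(f,uv,z)[:,:2].astype(np.float32)*1000); print("brass",len(uv),"px",uv.mean(0).round(),np.round(r[0],1),np.round(r[1],1),round(r[2],1),"z",np.median(P[m][:,2]).round(4))
E
python3 - <<'E'
from h import *
f=grab_frame("wrist"); brass(f); cv2.imwrite("pics/j.png",f["color"])
go(.4125,.3195,.013,.285)
E
```

```text
brass 3442 px [250. 133.] [413.1 321.6] [39.8 56.7] 16.2 z 0.0291
t 26.3 tcp [0.4337 0.2769 0.1222] turn -0.005 shift cm [ 4.7  -0.82 10.92] j6 0.14 tilt [-0.001 -0.002]
```

View pics/j.png

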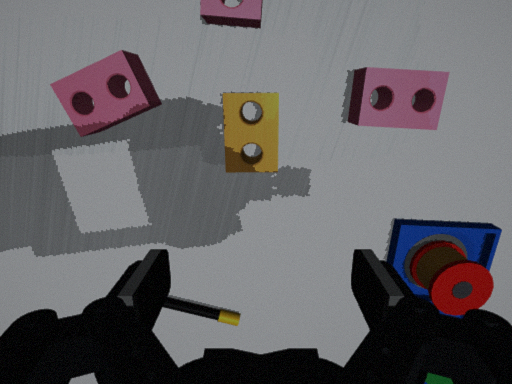

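The brass block is at (250,133), flanked by pink ones at (105,93), (400,98) and (232,10), and there is room for the fingers on both sides. Moving over it.

Emit:
jog_arm(moves=[[[8, 2.4, -0.4, 0, 0, 0, 0], [8, 2.4, -0.4, 0, 0, 0, 0], [8, 0, 0, 2, 0, 0, 0], [8, 0, 0, 1.5, 0, 0, 0], [8, 0, 0, 0, 0, 0, 0], [8, 0, 0, 0, 0, 0, 0]]])

```text
time: 26.8
tool_pos: [0.4134, 0.3192, 0.087]
tool_rot: [-0.001, 0.603, 0.798, -0.002]
contact_force: [-0.2, -0.5, -0.5]
gripper_width: 0.938
grasp_force: 0.0
```

```bash
python3 - <<'E'
from h import *
f=grab_frame("wrist"); brass(f)
go(.4128,.3205,.013,.284)
E
```

```text
brass 4093 px [261. 205.] [413.  322.3] [39.8 58.6] 16.3 z 0.0291
t 26.85 tcp [0.4142 0.3198 0.0882] turn -0.008 shift cm [ 0.11 -0.11  7.52] j6 0.24 tilt [-0.    -0.001]
```

Emit:
jog_arm(moves=[[[8, 0.1, -0.05, 2.5, 0, 0, 0], [8, 0, 0, 2.5, 0, 0, 0], [8, 0, 0, 1.8, 0, 0, 0], [8, 0, 0, 0.9, 0, 0, 0], [8, 0, 0, 0.3, 0, 0, 0], [8, 0, 0, 0, 0, 0, 0], [3, 0, 0, 0, 0, 0, 0], [3, 0, 0, 0, 0, 0, 0], [3, 0, 0, 0, 0, 0, 0], [3, 0, 0, 0, 0, 0, 0], [3, 0, 0, 0, 0, 0, 0], [3, 0, 0, 0, 0, 0, 0], [3, 0, 0, 0, 0, 0, 0], [3, 0, 0, 0, 0, 0, 0], [3, 0, 0, 0, 0, 0, 0], [3, 0, 0, 0, 0, 0, 0]]])

```text
time: 28.18
tool_pos: [0.4141, 0.3224, 0.0099]
tool_rot: [0.001, 0.602, 0.798, 0.001]
contact_force: [0.6, 0.2, 7.2]
gripper_width: 0.453
grasp_force: 62.6
```

```bash
python3 - <<'E'
from h import *
go(.4128,.3205,.013,.284); print(state()["contact_force"],state()["gripper_width"]); brass(grab_frame("wrist")); go(.6388,-.095,.13,-.222)
E
```

```text
t 28.18 tcp [0.4141 0.3224 0.0099] turn -0.006 shift cm [-0.15 -0.18 -0.31] j6 0.24 tilt [0.001 0.003]
[0.59049637 0.1767254  7.15111862] 0.4529478034555827
brass 9109 px [260. 269.] [414.  323.2] [40.1 59.3] 15.5 z 0.029
t 28.23 tcp [0.4141 0.3224 0.0099] turn 0.5 shift cm [-35.75  31.14 -12.01] j6 0.24 tilt [0.002 0.002]
```

Emit:
jog_arm(moves=[[[3, 0, 0, -1.5, 0, 0, 0], [3, 0, 0, -2.5, 0, 0, 0], [3, 0, 0, -2.5, 0, 0, 0], [3, 0, 0, -2.5, 0, 0, 0.125], [3, 0, 0, -2, 0, 0, 0.125], [3, 0, 0, -1, 0, 0, 0.125], [3, 0, 0, 0, 0, 0, 0.125], [3, -3, 2.6, 0, 0, 0, 0], [3, -3, 2.6, 0, 0, 0, 0], [3, -3, 2.6, 0, 0, 0, 0], [3, -3, 2.6, 0, 0, 0, 0], [3, -3, 2.6, 0, 0, 0, 0], [3, -3, 2.6, 0, 0, 0, 0], [3, -3, 2.6, 0, 0, 0, 0], [3, -3, 2.6, 0, 0, 0, 0], [3, -3, 2.6, 0, 0, 0, 0], [3, -3, 2.6, 0, 0, 0, 0], [3, -1.5, 1.4, 0, 0, 0, 0], [3, 0, 0, 0, 0, 0, 0], [3, 0, 0, 0, 0, 0, 0]]])

```text
time: 29.9
tool_pos: [0.6105, -0.0468, 0.1275]
tool_rot: [-0.001, 0.782, 0.624, -0.0]
contact_force: [-0.7, 0.4, -1.1]
gripper_width: 0.458
grasp_force: 61.8
```

```bash
python3 - <<'E'
from h import *
s=state(); z=s["tool_pos"][2]; print(s["gripper_width"],s["grasp_force"])
f=grab_frame("wrist"); brass(f,z+.02); cv2.imwrite("pics/k.png",f["color"])
go(.6388,-.095,.06,-.222)
E
```

```text
0.45776063321452803 61.837005615234375
brass 9128 px [260. 269.] [611.2 -46. ] [59.2 40.7] 77.2 z 0.1466
t 29.95 tcp [ 0.6101 -0.0458  0.1274] turn -0.001 shift cm [-4.17  3.9   6.73] j6 0.03 tilt [ 0.    -0.002]
```

View pics/k.png

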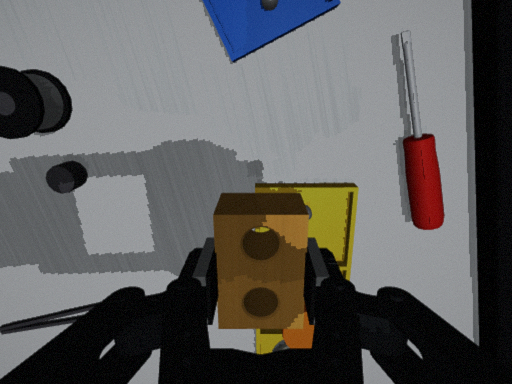

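The block is held square, with its holes at (262,242) and (261,301), and its long axis at 77.2° matches the tray. I'll move over the studs and start down.

Emit:
jog_arm(moves=[[[3, -1.4, 1.3, 0, 0, 0, 0], [3, -1.4, 1.3, 0, 0, 0, 0], [3, -0.9, 0.9, 0, 0, 0, 0], [3, -0.4, 0.4, 0.5, 0, 0, 0], [3, 0, 0, 1.5, 0, 0, 0], [3, 0, 0, 2, 0, 0, 0], [3, 0, 0, 2, 0, 0, 0], [3, 0, 0, 1.3, 0, 0, 0], [3, 0, 0, 0.5, 0, 0, 0], [3, 0, 0, 0, 0, 0, 0], [3, 0, 0, 0, 0, 0, 0], [3, 0, 0, 0, 0, 0, 0]]])

```text
time: 30.95
tool_pos: [0.6408, -0.0945, 0.0517]
tool_rot: [0.001, 0.781, 0.625, 0.001]
contact_force: [0.3, -0.6, -0.6]
gripper_width: 0.456
grasp_force: 61.9
```

```bash
python3 - <<'E'
from h import *
z=state()["tool_pos"][2]
f=grab_frame("wrist"); brass(f,z+.02); g=grab_frame("side"); h=grab_frame("scene")
brass(g,z+.02); brass(h,z+.02)
cv2.imwrite("pics/l.png",np.hstack([cv2.resize(g["color"][170:290,290:410],(400,400)),cv2.resize(h["color"][150:230,130:210],(400,400))]))
go(.6388,-.0946,.03,-.222)
E
```

```text
brass 9123 px [260. 269.] [641.4 -93.7] [59.4 40.1] 76.9 z 0.0708
brass 228 px [342. 194.] [638.6 -99.1] [61.6 40.4] 71.2 z 0.0702
brass 200 px [174. 189.] [641.3 -93.9] [67.5 39.9] 74.3 z 0.0734
t 31.1 tcp [ 0.6408 -0.0947  0.0519] turn 0.0 shift cm [-0.03 -0.2   2.19] j6 -0.04 tilt [-0.     0.003]
```

View pics/l.png

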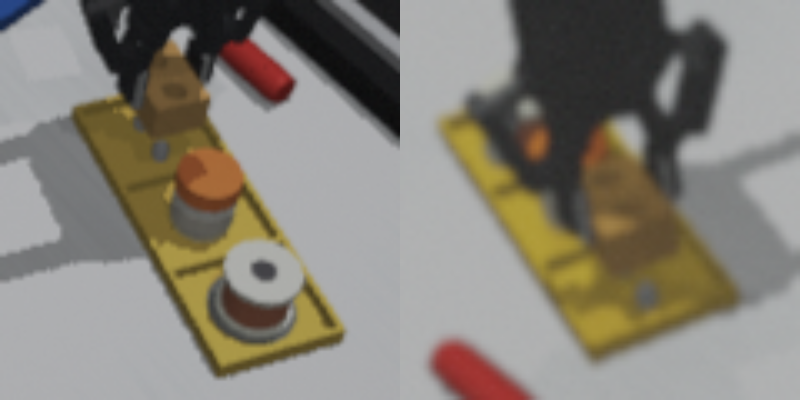

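The block hovers over the studs and the other two items stand well. Wrist view relative to the studs calls for about 1.5 mm of correction. I'll lower slowly.

Emit:
jog_arm(moves=[[[3, -0.07, -0.16, 0, 0, 0, 0], [3, 0, 0, 1, 0, 0, 0], [3, 0, 0, 0.8, 0, 0, 0], [3, 0, 0, 0.3, 0, 0, 0], [3, 0, 0, 0.3, 0, 0, 0], [3, 0, 0, 0.2, 0, 0, 0], [3, 0, 0, 0, 0, 0, 0], [3, 0, 0, 0, 0, 0, 0]]])

```text
time: 31.77
tool_pos: [0.6381, -0.0948, 0.0242]
tool_rot: [-0.0, 0.781, 0.624, -0.0]
contact_force: [-0.4, -0.4, -0.6]
gripper_width: 0.455
grasp_force: 61.9
```

No contact force with the block underside below the stud tops, so it has gone over both. Continuing to the floor.

Emit:
jog_arm(moves=[[[3, 0, 0, 0.3, 0, 0, 0], [3, 0, 0, 0.3, 0, 0, 0], [3, 0, 0, 0.3, 0, 0, 0], [3, 0, 0, 0.2, 0, 0, 0], [3, 0, 0, 0, 0, 0, 0], [3, 0, 0, 0, 0, 0, 0]]])

```text
time: 32.27
tool_pos: [0.6383, -0.0949, 0.014]
tool_rot: [0.0, 0.781, 0.624, 0.0]
contact_force: [-3.6, -0.1, 5.0]
gripper_width: 0.452
grasp_force: 62.5
```

Emit:
jog_arm(moves=[[[3, 0, 0, 0.1, 0, 0, 0], [3, 0, 0, 0.05, 0, 0, 0], [3, 0, 0, 0, 0, 0, 0], [4.6, 0, 0, 0, 0, 0, 0], [4.9, 0, 0, 0, 0, 0, 0], [5.2, 0, 0, 0, 0, 0, 0], [5.2, 0, 0, 0, 0, 0, 0], [5.2, 0, 0, -0.5, 0, 0, 0], [5.5, 0, 0, -1.5, 0, 0, 0], [5.5, 0, 0, -2.5, 0, 0, 0], [5.5, 0, 0, -2.5, 0, 0, 0], [5.5, 0, 0, -2.5, 0, 0, 0], [5.5, 0, 0, -2, 0, 0, 0], [5.5, 0, 0, 0, 0, 0, 0], [5.5, 0, 0, 0, 0, 0, 0]]])

```text
time: 33.52
tool_pos: [0.6396, -0.0952, 0.1299]
tool_rot: [0.002, 0.781, 0.624, 0.001]
contact_force: [-0.6, 0.1, -0.4]
gripper_width: 0.644
grasp_force: 0.0
```

```bash
python3 - <<'E'
from h import *
s=state(); print(s["contact_force"],s["gripper_width"])
f=grab_frame("wrist"); brass(f,.034)
P,u,v=pts(f); m=(np.hypot(P[:,0]-.6395,P[:,1]+.0945)<.032)&(P[:,2]>.026); q=P[m]; A=np.c_[q[:,:2]-q[:,:2].mean(0),np.ones(len(q))]; print("plane slope,z",np.linalg.lstsq(A,q[:,2],rcond=None)[0],len(q))
h=grab_frame("scene")
cv2.imwrite("pics/m.png",np.hstack([cv2.resize(f["color"],(400,300)),cv2.resize(h["color"][100:290,130:383],(400,300))]))
E
```

```text
[-0.63934935  0.13337578 -0.42744481] 0.6440545580082127
brass 3005 px [258. 192.] [639.1 -94.7] [58.2 39.8] 77.2 z 0.033
plane slope,z [0.78794407 3.33267193 0.16822199] 16740
```

View pics/m.png

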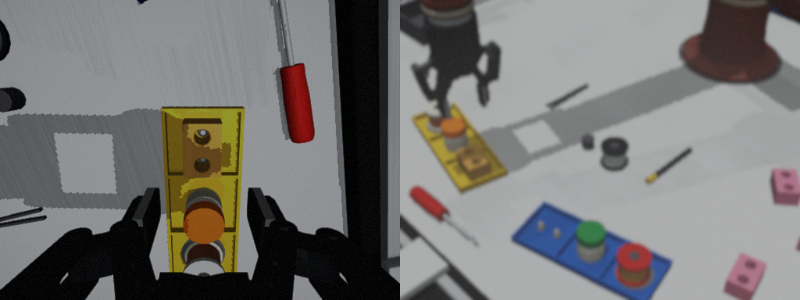

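The block's top reads 33 mm over its whole 58 x 40 mm face. It read 29 mm for 30 mm on the table, so it is seated flat, with both studs visible through the holes. All other items stand in place and nothing is touched, so I'm handing in.

```bash
python3 -c "
from plant import *
print(job_done())"
```

```text
the job is handed in; nothing more can be done
None
```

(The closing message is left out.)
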